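# Clamp a batten in the drilling jig

### The arm

A 7-joint arm with a two-finger parallel gripper is mounted at the origin on the work surface. World frame = base frame: x ahead of the robot, y to its left, z up, the work surface at z = 0. Lengths are in m, angles in rad, forces in N, time in s.
With the tool pointing down it reaches from about 0.4 to 0.875 m from the base axis. Payload 6.5 kg.
Tool frame: the origin (TCP) lies at the very end of the fingers, on their centre line; the grasp point (between the pads) lies behind it (robot.tcp_to_grasp is the z of the grasp point in the tool frame, in m); z points along the fingers, y is the line along which they close (so a half turn about z gives the same grasp; the last joint's range is limited). The gripper opens to 88 mm and grips with 3 to 60 N. Pads are 18 mm wide; open, the fingers measure 123 mm over their backs; the gripper's body (75 mm by 187 mm) begins 45 mm behind the grasp point.
Start: joints at [1.238, 0.536, -0.004, 1.538, 0.003, 1.067, -0.071], TCP at [0.171, -0.627, 0.218] pointing down, gripper open.
Joint ranges: [-2.7, 2.7], [-0.37, 2.16], [-1.27, 1.26], [0.24, 2.4], [-1.31, 4.45], [0.19, 1.91], [-2.76, 2.76]. Speed limits (rad/s): [2.39, 2.39, 3.14, 3.14, 3.14, 3.14, 3.14].

### API

Orientations are given as [roll, pitch, yaw] about the fixed x, y, z axes, in that order (R = Rz(yaw) Ry(pitch) Rx(roll)).
In Python, from station import robot gives the robot as it stands.
- The arm moves only by the tool drive_tool, never from a script. Its argument "targets" is a list of rows, each an object with "rotation": the turn, a rotation vector about the tool's x, y, z in units of 90 degrees (1.0 is 90 degrees), a list of three; "linear": the shift along the tool's x, y, z in units of 100 mm (1.0 is 100 mm), a list of three; "hand": the closure, from -1 (fully open) to 1 (shut). A call has 1 to 20 rows; each row is the pose to reach, as a shift and turn from the pose commanded when the call began, along the tool's axes at that moment; what a row does not reach only later rows make up. A row lasts 1/12 s, in which the tool goes at most 41.7 mm and 7.16 degrees, less where a joint would pass 70% of its speed; a pose out of reach is approached as far as the arm can. A call with a number of a shift or a turn outside -1 to 1 is refused whole. A call with a gripper value outside its range is refused whole. The fingers move at their own pace and stop on an object; the grip force is fixed at half the most. Time passes only in rows, so rows that repeat a pose let the fingers close. It gives the time, the measured TCP pose, the force, the opening and the grip force at its end, in the units of the state.
- robot.observe(): the state, without advancing time (a new reading comes with each control period).
- robot.read_camera(name): name is "scene" or "side" or "wrist"; returns a dict with "image" (400x640x3 uint8, red, green, blue), "fx", "fy", "cx", "cy" (pixels), "pose" (4x4, takes a point from camera to world coordinates). Camera axes: x right, y down, z forward; pixel columns grow to the right and rows downward; lengths in m; the calibration is good to about 2 mm. A picture is of the moment at which its call begins. There is no depth.
- robot.close_job(): hands the job in; it is judged then, once.
Trained networks look in the newest picture that a camera, given by its name, has taken for a name from the list of things; names that differ only in an ending like _2 or _b are one class to them, and where a whole thing is asked for, a point or a joint stands for the part that bears it (a point fixed in the world has none). Each returns a list of dicts, best first, with "score" (0 to 1); they miss things now and then, are a little off and sometimes report something else, mostly with a low value. They report only what shows in the picture. A call takes as long as a camera call. They do not tell look-alikes from the thing itself.
- robot.boxes_of(camera, name): "pixel" ([column, row] in pixels, amid what is visible of it).
- robot.silhouettes(camera, name): "region" (400x640 bool, what is visible of it) and "pixel" ([column, row] in pixels, amid what is visible of it).
- robot.spot_point(camera, name): "pixel" ([column, row] in pixels: a listed point, or the origin of a listed thing).
The state is a dict: "time": time; "joints": joint angles; "qd": joint speeds; "effort": joint torques, N m; "position": TCP position; "eef_rot": TCP orientation; "wrist_force": force on the tool from outside, world axes, zero at the start; "torque": the same for the moment, N m; "finger_gap": opening from 0.0 (shut) to 1.0 (fully open); "finger_force": force on a finger pad.
Only numpy, scipy, OpenCV 4.12 (cv2) and the standard library are available. Lean on these libraries where they do the work, as an engineer would, in place of code of your own. Each camera call takes 0.05 s, during which the arm holds its last target. There are 200 camera calls.

### The job

Take the longer of the two plain wooden battens, lay it flat on the plywood drilling jig and slide it gently under the steel bracket until it sits against all three locating pins. Then push the round black cap of the plunger clamp straight down until it snaps over and stays down by itself, holding the batten; ease off once it has snapped, without bearing down hard on the jig, and leave the other things on the bench where they are.

Things in the scene. Friction and masses are not known exactly. Their poses are not given: they have to be found in the camera images.
- batten: The batten to clamp: plain pale wood, 200 long x 36 wide x 18 mm thick, about 85 g, lying flat on the bench. Origin: centre of its underside; x along its length, y across its width, z up. It may go into the jig either way round.
- offcut: A shorter piece of the same batten, 110 x 36 x 18 mm, lying flat beside the batten (either side); to be left alone. Origin: centre of its underside; x along its length.
- jig: Drilling jig screwed to the bench: a plywood board 140 (x) x 260 (y) x 18 mm with three wooden pins 12 mm in diameter, 14 mm above the board. Two touch the batten's far (+x) long side, centres at x = 24, y = -85 and x = 24, y = 50 mm; the third touches its +y end. The space is open towards -x and -y. Origin: centre of the board's underside.
- seat (a point): On the jig board's top face (18 mm above the bench), where the centre of the batten's underside lies when it is against all three pins; axes as the jig's, the batten's length along y.
- clamp_axis (a point): On the board's top face, straight below the plunger's vertical axis: x = 0, y = 80 mm in the jig. Raised, its 22 mm rubber foot hangs 15 mm above a batten. Its flat black cap (36 mm diameter, 12 thick) screws in and out and was left anywhere: raised, its top is 94 to 138 mm above this point, not measured, to be found by touch. It does not shift on its stem when pressed.
- plunger (a joint): Travel of the plunger clamp, m: 0 raised, growing downwards, 0.016 at its stop, about 0.015 with its foot on the batten. Over-centre spring: the push rises to a peak of about 11 N at about 5 mm, falls to nothing at about 12 mm, then the plunger snaps down by itself, away from the finger, and stays, holding the batten with about 6 N. Let go earlier, it springs back up. Over 18 N harms it.
- rule: A folded wooden rule, 235 x 20 x 18 mm, a bystander. Origin: centre of its underside.
- knife: A blue utility knife, 150 x 30 x 16 mm, a bystander. Origin: centre of its underside.
- hoop: A wooden ring, 80 mm outside, 56 mm inside, 12 mm high, a bystander. Origin: centre of its underside.
- end_pin (a point): Centre of the top of the jig's third pin, against which the batten's end goes: x = 0, y = 106 mm, z = 32 mm in the jig.
- bracket (a point): On top of the steel bracket's arm (74 mm above the bench), on the clamp's axis. The arm is 30 mm wide along y and 10 mm thick, and reaches over the batten from x = 60 to -17 mm in the jig; its post stands behind the batten at x = 48 to 60, y = 65 to 95 mm, its foot plate at x = 37 to 63, y = 60 to 100 mm. The plunger clamp passes through the arm.
There are look-alikes about, which are no part of the job. What is shaped like the batten but turquoise or yellow is not meant.

How it is judged:
On the way, in this order (a step that is already met when the one before it is completed fails the run):
1. the batten lies flat on the jig board against the three pins (x of batten in the frame of seat between -0.002 and 0.002 m and y of batten in the frame of seat between -0.002 and 0.002 m and z of batten in the frame of seat between -0.002 and 0.002 m and angle between the x axis of batten and the y axis of jig, either way round below 0.025 rad), for 0.2 s.
2. the plunger has snapped down onto the batten (value of joint plunger above 0.0135 m), for 0.2 s.
At the end, for the whole second after the job is handed in: The longer batten lies at rest flat on the jig board, within 2 mm of its seat against the three pins in each direction and within 0.025 rad of square, and the plunger has snapped over and stays down by itself (travel over 13.5 mm) (all of step 1 and value of joint plunger above 0.0135 m and linear speed of batten below 0.01 m/s); the robot touches nothing.
It fails at once if the robot presses on the jig or its clamp with more than 18 N (contact force between jig and the fingers above 18 N or contact force between jig and the arm above 18 N).
It fails at once if the batten is rammed against the jig with more than 40 N (the clamp's own snap not counted) (contact force between batten and jig above 40 N and value of joint plunger below 0.012 m).
It fails at once if the offcut, folding rule, knife or wooden ring is moved more than 30 mm (distance of any of offcut, rule, knife, hoop from where it was at the start of the episode above 0.03 m).
It also fails if it takes over 67 s, if anything falls off the work surface, if the arm or the gripper's body presses on something with over 40 N, if the wrist force passes 120 N, or if a joint passes its speed limit or range.

## Working session

There is one attempt and no reset: what is moved stays moved. The work goes in short steps, Python scripts to look and compute and a tool call to move; the robot and the scene stay as the last step left them, time stands still between calls to the robot, and variables do not carry over. Pictures are saved under pics/ and viewed, at most 10 in all, crops included, and the job is handed in when it is done.

Besides the shell and the picture viewer there is one more tool, called after "Emit:" as a command line: name --argument value ..., lists and objects as JSON in quotes. drive_tool: Moves the arm, as the interface text tells. Its arguments: {"type":"object","properties":{"targets":{"type":"array"}},"required":["targets"]}

```bash
mkdir -p pics; ls
cat > h.py <<'E'
import numpy as np, cv2
from scipy.spatial.transform import Rotation as R
from station import robot
def cam(n):
    return robot.read_camera(n)
def ray(c,p):
    d=c["pose"][:3,:3]@np.array([(p[0]-c["cx"])/c["fx"],(p[1]-c["cy"])/c["fy"],1.]); return c["pose"][:3,3],d
def onz(c,p,z):
    o,d=ray(c,p); return o+d*(z-o[2])/d[2]
def proj(c,P):
    q=np.linalg.inv(c["pose"])@np.append(P,1); return [c["fx"]*q[0]/q[2]+c["cx"],c["fy"]*q[1]/q[2]+c["cy"]]
def save(c,n): cv2.imwrite("pics/"+n,c["image"][:,:,::-1])
E
python3 - <<'E'
from h import *
np.set_printoptions(precision=4,suppress=True)
s=robot.observe();print(s, robot.tcp_to_grasp)
ims=[]
for n in ["scene","side"]:
    c=cam(n); save(c,n+"0.png"); print(n,c["pose"][:3,3],c["fx"])
    for t in ["batten","offcut","jig","rule","knife","hoop","seat","clamp_axis","end_pin","bracket"]:
        for r in robot.spot_point(n,t)[:4]:
            z={"seat":.018,"clamp_axis":.018,"end_pin":.032,"bracket":.074}.get(t,0)
            print(t,round(r["score"],2),np.round(r["pixel"]),onz(c,r["pixel"],z))
E
```

```text
pics
{'time': 0.0, 'joints': array([ 1.2378,  0.5372, -0.0044,  1.5388,  0.0027,  1.0673, -0.0712]), 'qd': array([-0.0012, -0.0008,  0.0005, -0.0005, -0.0015,  0.0009, -0.001 ]), 'effort': array([ -0.0008, -57.0973,   0.99  , -25.1599,  -0.0563,   0.0179,
         0.0002]), 'position': array([ 0.1712, -0.6264,  0.2169]), 'eef_rot': array([-3.1399,  0.0002,  0.2669]), 'wrist_force': array([-0.1858,  0.5311,  0.7425]), 'torque': array([-0.0196, -0.0533,  0.037 ]), 'finger_force': 0.0, 'finger_gap': 0.9926418145026706} -0.0187
scene [1.1739 0.0179 0.9278] 452.3263040085206
batten 0.75 [241. 125.] [ 0.2456 -0.2805  0.    ]
batten 0.71 [212. 194.] [ 0.4965 -0.3135  0.    ]
batten 0.6 [318. 154.] [ 0.342  -0.0501  0.    ]
offcut 0.94 [254. 211.] [ 0.5431 -0.1965  0.    ]
jig 0.56 [411. 226.] [0.5606 0.1919 0.    ]
rule 0.8 [315. 313.] [ 0.7972 -0.0232  0.    ]
knife 0.86 [208. 274.] [ 0.7228 -0.272   0.    ]
knife 0.4 [299. 271.] [ 0.7017 -0.0678  0.    ]
hoop 0.84 [300. 268.] [ 0.6939 -0.0653  0.    ]
hoop 0.41 [449. 203.] [0.4828 0.2911 0.    ]
seat 0.66 [411. 221.] [0.5586 0.1894 0.018 
[... 467 characters left out ...]
. 244.] [0.6207 0.2118 0.    ]
offcut 0.58 [355. 188.] [ 0.5477 -0.1964  0.    ]
jig 0.88 [257. 254.] [0.5554 0.2019 0.    ]
rule 0.78 [256. 183.] [ 0.7918 -0.0222  0.    ]
rule 0.57 [241. 266.] [0.5511 0.2577 0.    ]
knife 0.84 [323. 157.] [ 0.7387 -0.2836  0.    ]
knife 0.42 [257. 256.] [0.5483 0.2084 0.    ]
knife 0.36 [257. 246.] [0.5765 0.181  0.    ]
hoop 0.82 [287. 184.] [ 0.7151 -0.0802  0.    ]
seat 0.94 [258. 243.] [0.5657 0.187  0.018 ]
clamp_axis 0.87 [241. 264.] [0.541  0.2665 0.018 ]
clamp_axis 0.22 [320. 159.] [ 0.7195 -0.2401  0.018 ]
end_pin 0.75 [235. 262.] [0.544  0.2801 0.032 ]
bracket 0.86 [238. 246.] [0.5424 0.2684 0.074 ]
bracket 0.34 [259. 244.] [0.5114 0.2339 0.074 ]
```

View pics/scene0.png

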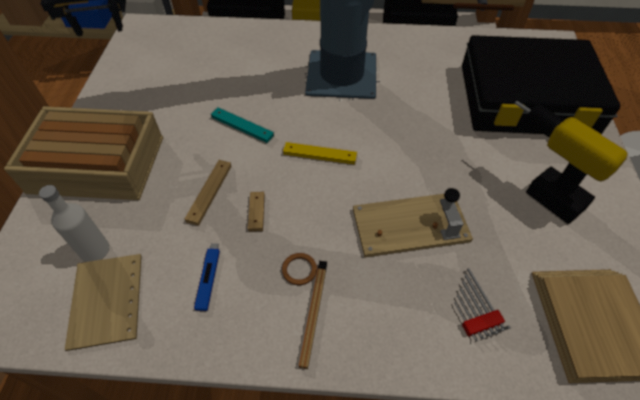

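View pics/side0.png

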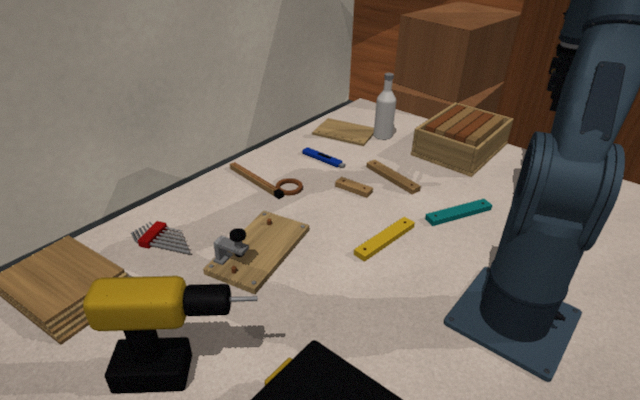

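Scene-image candidates: plain long batten (209,192), plain offcut (257,211), turquoise (241,125), yellow (319,153), and strips in the crate (85,140). I choose (209,192), the plain and longer one. Next I fit the poses and check it in a close crop.

```bash
cat >> h.py <<'E'
from scipy.optimize import minimize
def box(l,w,z0,z1,cx=0,cy=0):
    return np.array([[cx+a*l/2,cy+b*w/2,z] for a in(-1,1) for b in(-1,1) for z in(z0,z1)])
def draw(c,boxes,x,S=4):
    m=np.zeros((400*S,640*S),np.uint8); r=R.from_euler('z',x[2]).as_matrix()
    for B in boxes:
        P=np.array([proj(c,r@b+[x[0],x[1],0]) for b in B])
        cv2.fillConvexPoly(m,cv2.convexHull(np.round((P+.5)*S).astype(np.int32)),1)
    return cv2.resize(m.astype(np.float32),(640,400),interpolation=cv2.INTER_AREA)
def fit(views,boxes,x0):
    f=lambda x:sum(np.abs(draw(c,boxes,x)-m).sum() for c,m in views)
    x0=np.array(x0,float); s=np.vstack([x0]+[x0+d for d in np.diag([.01,.01,.1])])
    r=minimize(f,x0,method="Nelder-Mead",options=dict(initial_simplex=s,xatol=1e-4,fatol=.5,maxiter=150))
    return r.x,r.fun,[m.sum() for _,m in views]
def mask(n,t,pix):
    L=[r for r in robot.silhouettes(n,t) if np.hypot(*(np.array(r["pixel"])-pix))<25]
    return L[0]["region"].astype(np.float32) if L else None
JIG=[box(.14,.26,0,.018),box(.077,.03,.064,.074,.0215,.08),box(.012,.03,.018,.074,.054,.08)]
E
python3 - <<'E'
from h import *
np.set_printoptions(precision=4,suppress=True)
C={n:cam(n) for n in("scene","side")}
for t,b,px,x0s in [("batten",[box(.2,.036,0,.018)],{"scene":(209,192),"side":(392,177)},[(.5,-.32,2.8)]),
  ("offcut",[box(.11,.036,0,.018)],{"scene":(257,211),"side":(355,187)},[(.545,-.197,3.1)]),
  ("jig",JIG,{"scene":(411,226),"side":(257,252)},[(.56,.19,0.)])]:
    V=[]
    for n in C:
        m=mask(n,t,px[n])
        if m is not None: V.append((C[n],m))
    for x0 in x0s: print(t,len(V),*fit(V,b,x0))
im=C["scene"]["image"][:,:,::-1]
cv2.imwrite("pics/crop1.png",cv2.resize(np.hstack([im[150:260,170:290],im[180:260,340:480][:, :].copy() if 0 else im[150:260,345:480]]),None,fx=3,fy=3,interpolation=cv2.INTER_CUBIC))
E
```

```text
batten 2 [ 0.4961 -0.3188  2.916 ] 134.4375 [np.float32(1150.0), np.float32(669.0)]
offcut 2 [ 0.5493 -0.1887  3.2513] 110.3125 [np.float32(617.0), np.float32(384.0)]
jig 2 [0.5591 0.1905 0.2256] 464.1875 [np.float32(5746.0), np.float32(4887.0)]
```

View pics/crop1.png

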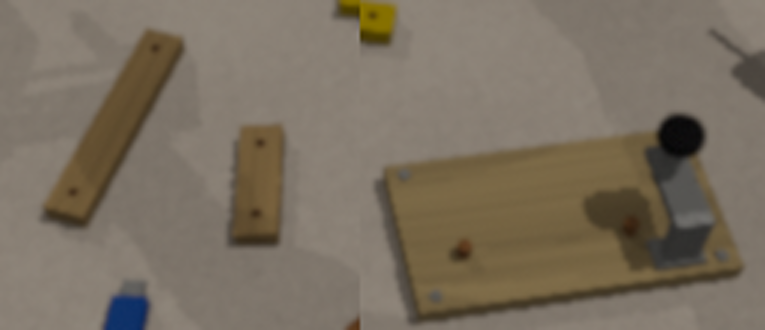

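The crop shows the long plain batten on the left (scene 209,192), the offcut beside it (257,211), and the jig with two rear pins and its bracket. The choice holds, so I start the approach.

Emit:
drive_tool --targets '[{"rotation": [0,0,0.313],"linear": [1.0,-0.65,0.3],"hand": -1},{"rotation": [0,0,0.313],"linear": [1.0,-0.65,0.3],"hand": -1},{"rotation": [0,0,0.313],"linear": [1.0,-0.65,0.3],"hand": -1},{"rotation": [0,0,0.313],"linear": [1.0,-0.65,0.3],"hand": -1},{"rotation": [0,0,0.313],"linear": [1.0,-0.65,0.3],"hand": -1}]'

```text
time: 1.92
position: [0.2531, -0.5356, 0.1874]
eef_rot: [-3.14, 0.0, -0.224]
wrist_force: [-0.4, -1.0, 0.7]
finger_gap: 0.998
finger_force: 0.0
```

```bash
cat >> h.py <<'E'
def go(x,y,z,yaw):
    s=robot.observe(); r=R.from_euler('xyz',s["eef_rot"])
    d=r.inv().apply(np.array([x,y,z])-s["position"])*10
    rv=(r.inv()*R.from_euler('xyz',[np.pi,0,yaw])).as_rotvec()/(np.pi/2)
    print("t",round(s["time"],2),"pos",s["position"],"rot",s["eef_rot"],"F",s["wrist_force"],"gap",s["finger_gap"]*88,s["finger_force"])
    print("lin",d,"turn",rv)
np.set_printoptions(precision=4,suppress=True)
E
python3 -c "
from h import *
go(.452,-.309,.15,-.225)"
```

```text
t 1.92 pos [ 0.2531 -0.5356  0.1874] rot [-3.14    0.0002 -0.2241] F [-0.404  -0.9578  0.7034] gap 87.85958260982201 0.0
lin [ 1.4352 -2.6508  0.3776] turn [-0.001   0.0001  0.0006]
```

Emit:
drive_tool --targets '[{"rotation": [0,0,0],"linear": [0.5,-0.9,0.1],"hand": -1},{"rotation": [0,0,0],"linear": [0.5,-0.9,0.1],"hand": -1},{"rotation": [0,0,0],"linear": [0.5,-0.9,0.1],"hand": -1}]'

```text
time: 2.17
position: [0.3222, -0.4588, 0.1778]
eef_rot: [-3.14, -0.001, -0.219]
wrist_force: [0.6, 1.2, -0.8]
finger_gap: 1.001
finger_force: 0.0
```

Emit:
drive_tool --targets '[{"rotation": [0,0,0],"linear": [0.5,-0.9,0.1],"hand": -1},{"rotation": [0,0,0],"linear": [0.5,-0.9,0.1],"hand": -1},{"rotation": [0,0,0],"linear": [0.5,-0.9,0.1],"hand": -1}]'

```text
time: 2.42
position: [0.3914, -0.3818, 0.1679]
eef_rot: [-3.14, -0.002, -0.218]
wrist_force: [0.4, 0.8, 0.9]
finger_gap: 1.004
finger_force: 0.0
```

Emit:
drive_tool --targets '[{"rotation": [0,0,0],"linear": [0.45,-0.85,0.1],"hand": -1},{"rotation": [0,0,0],"linear": [0.45,-0.85,0.1],"hand": -1},{"rotation": [0,0,0],"linear": [0.45,-0.85,0.1],"hand": -1},{"rotation": [0,0,0],"linear": [0.45,-0.85,0.1],"hand": -1}]'

```text
time: 2.75
position: [0.4541, -0.3091, 0.1578]
eef_rot: [-3.14, -0.001, -0.216]
wrist_force: [-0.6, -0.3, 0.3]
finger_gap: 0.998
finger_force: 0.0
```

```bash
python3 -c "
from h import *
c=cam('wrist'); save(c,'w1.png'); print(c['pose'],c['fx'])
for r in robot.silhouettes('wrist','batten'): print(r['score'],r['pixel'],r['region'].sum())
m=robot.silhouettes('wrist','batten')
if m: print(fit([(c,m[0]['region'].astype(np.float32))],[box(.2,.036,0,.018)],(.4961,-.3188,-.225)))
go(.452,-.309,.015,-.225)"
```

```text
[[-0.2132 -0.9344 -0.2854  0.5281]
 [-0.977   0.2033  0.0643 -0.3268]
 [-0.0021  0.2926 -0.9562  0.3246]
 [ 0.      0.      0.      1.    ]] 282.10946406886126
0.81 [315.0, 134.5] 6373
0.68 [344.6, 335.4] 3015
(array([ 0.495 , -0.3184, -0.2256]), np.float64(142.3125), [np.float32(6373.0)])
t 2.9 pos [ 0.45   -0.3142  0.1581] rot [ 3.14    0.     -0.2256] F [-0.0222  0.15    0.3103] gap 87.89839325840472 0.0
lin [ 0.0076 -0.0575  1.4307] turn [ 0.001   0.     -0.0004]
```

View pics/w1.png

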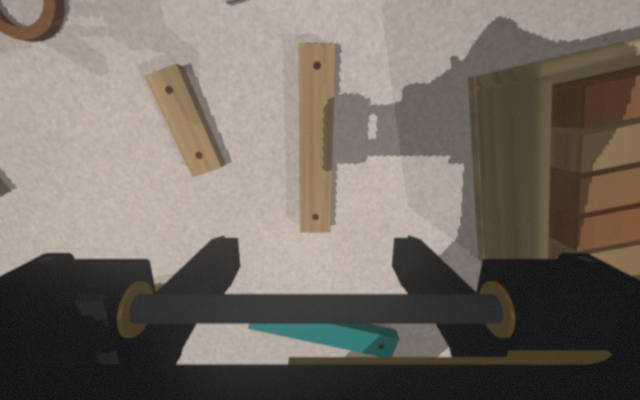

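The wrist view shows the batten upright at (317,135), the offcut at (187,118) and the turquoise one at (340,335). The batten is aligned with the tool, so I descend.

Emit:
drive_tool --targets '[{"rotation": [0,0,0],"linear": [0.01,-0.06,0.35],"hand": -1},{"rotation": [0,0,0],"linear": [0.01,-0.06,0.7],"hand": -1},{"rotation": [0,0,0],"linear": [0.01,-0.06,1.0],"hand": -1},{"rotation": [0,0,0],"linear": [0.01,-0.06,1.0],"hand": -1},{"rotation": [0,0,0],"linear": [0.01,-0.06,1.0],"hand": -1}]'

```text
time: 3.32
position: [0.4514, -0.3078, 0.0573]
eef_rot: [3.141, 0.003, -0.227]
wrist_force: [0.1, -0.9, 0.6]
finger_gap: 1.004
finger_force: 0.0
```

```bash
python3 -c "
from h import *
go(.451,-.3083,.004,-.2256)"
```

```text
t 3.32 pos [ 0.4514 -0.3078  0.0573] rot [ 3.1414  0.003  -0.2271] F [ 0.1421 -0.8647  0.6441] gap 88.36869659912227 0.0
lin [-0.0007  0.0055  0.533 ] turn [ 0.0001  0.0019 -0.0009]
```

Emit:
drive_tool --targets '[{"rotation": [0,0,0],"linear": [0,0,0.3],"hand": -1},{"rotation": [0,0,0],"linear": [0,0,0.48],"hand": -1},{"rotation": [0,0,0],"linear": [0,0,0.53],"hand": -1},{"rotation": [0,0,0],"linear": [0,0,0.53],"hand": -1},{"rotation": [0,0,0],"linear": [0,0,0.53],"hand": 1},{"rotation": [0,0,0],"linear": [0,0,0.53],"hand": 1},{"rotation": [0,0,0],"linear": [0,0,0.53],"hand": 1},{"rotation": [0,0,0],"linear": [0,0,0.53],"hand": 1},{"rotation": [0,0,0],"linear": [0,0,0.53],"hand": 1},{"rotation": [0,0,0],"linear": [0,0,0.53],"hand": 1},{"rotation": [0,0,0],"linear": [0,0,0.53],"hand": 1},{"rotation": [0,0,0],"linear": [0,0,0.53],"hand": 1}]'

```text
time: 4.32
position: [0.4534, -0.3063, 0.0048]
eef_rot: [3.142, 0.0, -0.225]
wrist_force: [-0.1, 0.1, -1.1]
finger_gap: 0.418
finger_force: 0.0
```

Emit:
drive_tool --targets '[{"rotation": [0,0,0],"linear": [0,0,0],"hand": 1},{"rotation": [0,0,0],"linear": [0,0,0],"hand": 1},{"rotation": [0,0,0],"linear": [0,0,0],"hand": 1},{"rotation": [0,0,0],"linear": [0,0,0],"hand": 1}]'

```text
time: 4.65
position: [0.4534, -0.3063, 0.0048]
eef_rot: [-3.142, 0.0, -0.225]
wrist_force: [-0.0, 0.2, -0.6]
finger_gap: 0.114
finger_force: 0.0
```

Emit:
drive_tool --targets '[{"rotation": [0,0,0],"linear": [0,0,-0.2],"hand": 1},{"rotation": [0,0,0],"linear": [0,0,-0.5],"hand": 1},{"rotation": [0,0,0],"linear": [0,0,-0.9],"hand": 1},{"rotation": [0,0,0],"linear": [0,0,-1.0],"hand": 1},{"rotation": [0,0,0],"linear": [0,0,-1.0],"hand": 1}]'

```text
time: 5.07
position: [0.4557, -0.3077, 0.1082]
eef_rot: [3.14, -0.006, -0.225]
wrist_force: [0.0, 0.4, -0.4]
finger_gap: 0.005
finger_force: 0.0
```

```bash
python3 -c "
from h import *
# seat approach pose: batten centre at jig (-.045,-.012), grip 45 mm towards -y
j=np.array([.5591,.1905]);a=.2256
p=j+R.from_euler('z',a).as_matrix()[:2,:2]@[-.055,-.012-.045]; print(p)
go(*p,.10,a+np.pi/2)"
```

```text
[0.5182 0.1226]
t 5.07 pos [ 0.4557 -0.3077  0.1082] rot [ 3.1396 -0.0063 -0.225 ] F [ 0.0434  0.4451 -0.3923] gap 0.4179043721969898 0.0
lin [-0.351  -4.335   0.0707] turn [ 0.0049 -0.0013 -1.2869]
```

```bash
python3 -c "
from h import *
c=cam('wrist'); save(c,'w2.png')
d=cam('scene'); s=cam('side')
cv2.imwrite('pics/s2.png',np.hstack([cv2.resize(d['image'][80:300,120:360],None,fx=1.6,fy=1.6),cv2.resize(s['image'][80:300,300:540],None,fx=1.6,fy=1.6)])[:,:,::-1])
print(proj(c,[.451,-.3083,.0]), proj(d,[.451,-.3083,0]))
"
```

```text
[np.float64(315.83827180081283), np.float64(197.16276104755704)] [np.float64(217.26099772660262), np.float64(179.91120012643466)]
```

View pics/w2.png

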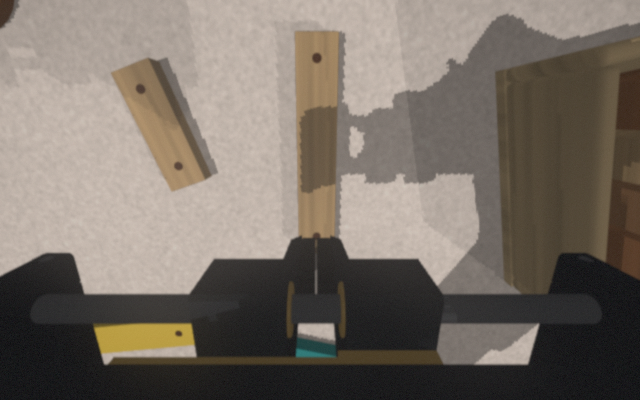

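View pics/s2.png

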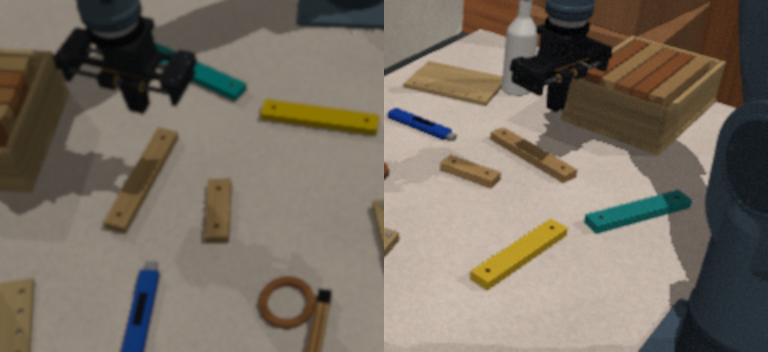

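```bash
python3 -c "
from h import *
p=robot.observe()['position'];print(p)
for n in ('scene','side','wrist'):
    c=cam(n); print(n,proj(c,p),proj(c,[.5437,-.3295,0]),proj(c,[.451,-.3083,.0]),proj(c,[.398,-.2962,.018]),c['pose'][:3,3])
    if n!='wrist': 
        m=mask(n,'batten',(209,192) if n=='scene' else (392,177))
        print(fit([(c,m)],[box(.2,.036,0,.018)],(.4961,-.3188,-.225)))
"
```

```text
[ 0.4527 -0.3058  0.1038]
scene [np.float64(210.16151368069237), np.float64(153.85026943655566)] [np.float64(201.28848004364397), np.float64(208.24971408142267)] [np.float64(217.26099772660262), np.float64(179.91120012643466)] [np.float64(224.59184690075068), np.float64(160.41502106073906)] [1.1739 0.0179 0.9278]
(array([ 0.4929, -0.3178, -0.2252]), np.float64(105.3125), [np.float32(1072.0)])
side [np.float64(405.2936649287966), np.float64(154.62015889914608)] [np.float64(380.1527112115771), np.float64(171.6891383828327)] [np.float64(401.94211023130407), np.float64(184.6009010186026)] [np.float64(416.12426323361734), np.float64(187.3965416459544)] [-0.0922  0.7743  0.7401]
(array([ 0.4985, -0.3205, -0.2018]), np.float64(64.75), [np.float32(619.0)])
wrist [np.float64(313.7225994449429), np.float64(237.29927035017246)] [np.float64(317.6573839385035), np.float64(92.29544423292273)] [np.float64(317.35570390814877), np.float64(194.30944046373872)] [np.float64(317.3003941390249), np.float64(252.0108459411737)] [ 0.5271 -0.3243  0.27  ]
```

The batten is untouched. The picture suggests the fingertips sit about 15 mm higher than reported, so they closed above it. I'll reopen, descend, and find the bench by touch.

Emit:
drive_tool --targets '[{"rotation": [0,0,0],"linear": [0,0,0],"hand": -1},{"rotation": [0,0,0],"linear": [0,0,0],"hand": -1},{"rotation": [0,0,0],"linear": [0,0,0],"hand": -1},{"rotation": [0,0,0],"linear": [0,0,0],"hand": -1},{"rotation": [0,0,0],"linear": [0,0,0],"hand": -1},{"rotation": [0,0,0],"linear": [0,0,0],"hand": -1},{"rotation": [0,0,0],"linear": [0,0,0],"hand": -1},{"rotation": [0,0,0],"linear": [0,0,0],"hand": -1},{"rotation": [0,0,0],"linear": [0,0,0],"hand": -1},{"rotation": [0,0,0],"linear": [0,0,0],"hand": -1},{"rotation": [0,0,0],"linear": [0,0,0.3],"hand": -1},{"rotation": [0,0,0],"linear": [0,0,0.6],"hand": -1},{"rotation": [0,0,0],"linear": [0,0,0.85],"hand": -1},{"rotation": [0,0,0],"linear": [0,0,0.97],"hand": -1},{"rotation": [0,0,0],"linear": [0,0,1.0],"hand": -1},{"rotation": [0,0,0],"linear": [0,0,1.0],"hand": -1},{"rotation": [0,0,0],"linear": [0,0,1.0],"hand": -1}]'

```text
time: 6.88
position: [0.4542, -0.3068, 0.0059]
eef_rot: [3.141, -0.002, -0.225]
wrist_force: [-0.1, 0.1, -0.0]
finger_gap: 0.998
finger_force: 0.0
```

Emit:
drive_tool --targets '[{"rotation": [0,0,0],"linear": [0,0,0.02],"hand": -1},{"rotation": [0,0,0],"linear": [0,0,0.04],"hand": -1},{"rotation": [0,0,0],"linear": [0,0,0.04],"hand": -1},{"rotation": [0,0,0],"linear": [0,0,0.04],"hand": -1}]'

```text
time: 7.22
position: [0.4536, -0.3065, 0.0012]
eef_rot: [3.141, -0.001, -0.225]
wrist_force: [0.5, 0.2, -0.6]
finger_gap: 0.998
finger_force: 0.0
```

```bash
python3 -c "
from h import *
go(.451,-.3083,.004,-.2256)
p=robot.observe()['position']
c=cam('side'); d=cam('scene'); print(proj(c,p),proj(d,p))
cv2.imwrite('pics/s3.png',np.hstack([cv2.resize(c['image'][110:230,340:460],None,fx=3,fy=3),cv2.resize(d['image'][110:230,150:270],None,fx=3,fy=3)])[:,:,::-1])
"
```

```text
t 7.22 pos [ 0.4536 -0.3065  0.0012] rot [ 3.1414 -0.0006 -0.2248] F [ 0.5309  0.2208 -0.5698] gap 87.83184321153833 0.0
lin [-0.0217  0.0239 -0.0276] turn [ 0.0001 -0.0004  0.0005]
[np.float64(400.92549017081774), np.float64(184.19530353436647)] [np.float64(217.659119420831), np.float64(180.44119439565313)]
```

View pics/s3.png

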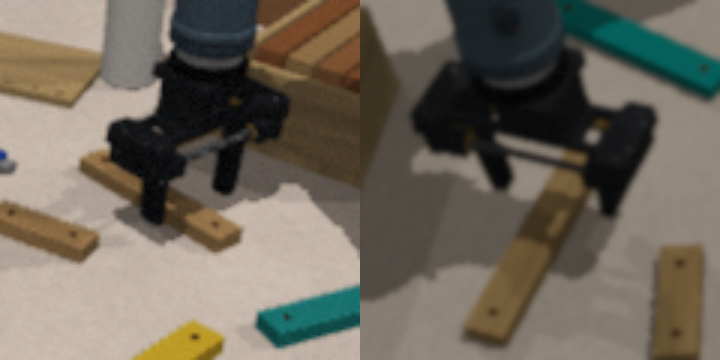

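The fingers straddle the batten correctly, with tips at about (391,183) and (416,173) in the side view, still above the bench. I continue down by touch.

Emit:
drive_tool --targets '[{"rotation": [0,0,0],"linear": [0,0,0.02],"hand": -1},{"rotation": [0,0,0],"linear": [0,0,0.04],"hand": -1},{"rotation": [0,0,0],"linear": [0,0,0.06],"hand": -1},{"rotation": [0,0,0],"linear": [0,0,0.06],"hand": -1},{"rotation": [0,0,0],"linear": [0,0,0.06],"hand": -1}]'

```text
time: 7.73
position: [0.4532, -0.3062, -0.0054]
eef_rot: [-3.141, 0.001, -0.225]
wrist_force: [-0.9, -0.6, 0.4]
finger_gap: 0.997
finger_force: 0.0
```

Emit:
drive_tool --targets '[{"rotation": [0,0,0],"linear": [0,0,0.02],"hand": -1},{"rotation": [0,0,0],"linear": [0,0,0.04],"hand": -1},{"rotation": [0,0,0],"linear": [0,0,0.04],"hand": -1},{"rotation": [0,0,0],"linear": [0,0,0.04],"hand": -1}]'

```text
time: 8.07
position: [0.4533, -0.3062, -0.0094]
eef_rot: [-3.141, 0.0, -0.225]
wrist_force: [-0.3, 1.2, 0.4]
finger_gap: 1.0
finger_force: 0.0
```

Emit:
drive_tool --targets '[{"rotation": [0,0,0],"linear": [0,0,0.01],"hand": -1},{"rotation": [0,0,0],"linear": [0,0,0.02],"hand": -1},{"rotation": [0,0,0],"linear": [0,0,0.02],"hand": -1}]'

```text
time: 8.32
position: [0.4534, -0.3062, -0.0113]
eef_rot: [-3.142, 0.0, -0.225]
wrist_force: [0.2, 0.2, 0.6]
finger_gap: 1.0
finger_force: 0.0
```

Emit:
drive_tool --targets '[{"rotation": [0,0,0],"linear": [0,0,0.01],"hand": -1},{"rotation": [0,0,0],"linear": [0,0,0.02],"hand": -1},{"rotation": [0,0,0],"linear": [0,0,0.02],"hand": -1}]'

```text
time: 8.57
position: [0.4533, -0.3062, -0.0134]
eef_rot: [-3.142, 0.0, -0.225]
wrist_force: [0.5, 0.2, -0.6]
finger_gap: 1.001
finger_force: 0.0
```

Emit:
drive_tool --targets '[{"rotation": [0,0,0],"linear": [0,0,0.01],"hand": -1},{"rotation": [0,0,0],"linear": [0,0,0.015],"hand": -1},{"rotation": [0,0,0],"linear": [0,0,0.015],"hand": -1}]'

```text
time: 8.82
position: [0.4533, -0.3063, -0.0148]
eef_rot: [-3.142, 0.0, -0.225]
wrist_force: [0.3, -0.3, 0.1]
finger_gap: 1.002
finger_force: 0.0
```

Emit:
drive_tool --targets '[{"rotation": [0,0,0],"linear": [0,0,0.01],"hand": -1},{"rotation": [0,0,0],"linear": [0,0,0.015],"hand": -1},{"rotation": [0,0,0],"linear": [0,0,0.015],"hand": -1}]'

```text
time: 9.07
position: [0.4534, -0.3063, -0.0163]
eef_rot: [-3.142, 0.0, -0.225]
wrist_force: [-0.7, 0.8, 0.3]
finger_gap: 1.002
finger_force: 0.0
```

Emit:
drive_tool --targets '[{"rotation": [0,0,0],"linear": [0,0,0.01],"hand": -1},{"rotation": [0,0,0],"linear": [0,0,0.015],"hand": -1},{"rotation": [0,0,0],"linear": [0,0,0.015],"hand": -1}]'

```text
time: 9.32
position: [0.4534, -0.3062, -0.0178]
eef_rot: [-3.142, 0.0, -0.225]
wrist_force: [0.3, 0.2, 0.6]
finger_gap: 0.997
finger_force: 0.0
```

Emit:
drive_tool --targets '[{"rotation": [0,0,0],"linear": [0,0,0],"hand": 1},{"rotation": [0,0,0],"linear": [0,0,0],"hand": 1},{"rotation": [0,0,0],"linear": [0,0,0],"hand": 1},{"rotation": [0,0,0],"linear": [0,0,0],"hand": 1},{"rotation": [0,0,0],"linear": [0,0,0],"hand": 1},{"rotation": [0,0,0],"linear": [0,0,0],"hand": 1},{"rotation": [0,0,0],"linear": [0,0,0],"hand": 1},{"rotation": [0,0,0],"linear": [0,0,0],"hand": 1},{"rotation": [0,0,0],"linear": [0,0,0],"hand": 1},{"rotation": [0,0,0],"linear": [0,0,0],"hand": 1}]'

```text
time: 10.15
position: [0.4534, -0.3063, -0.0177]
eef_rot: [3.142, 0.0, -0.225]
wrist_force: [-0.4, -0.6, 0.5]
finger_gap: 0.404
finger_force: 30.0
```

Gripped at 36 mm. I lift, carry and turn.

Emit:
drive_tool --targets '[{"rotation": [0,0,0],"linear": [0,0,-0.2],"hand": 1},{"rotation": [0,0,0],"linear": [0,0,-0.5],"hand": 1},{"rotation": [0,0,0],"linear": [0,0,-0.8],"hand": 1},{"rotation": [0,0,0],"linear": [0,0,-0.9],"hand": 1},{"rotation": [0,0,0],"linear": [0,0,-0.9],"hand": 1}]'

```text
time: 10.57
position: [0.4551, -0.3074, 0.0747]
eef_rot: [3.14, -0.005, -0.225]
wrist_force: [0.8, -0.3, -1.2]
finger_gap: 0.41
finger_force: 30.0
```

Emit:
drive_tool --targets '[{"rotation": [0,0,-0.08],"linear": [0,-0.1,0],"hand": 1},{"rotation": [0,0,-0.15],"linear": [0,-0.2,0],"hand": 1},{"rotation": [0,0,-0.22],"linear": [0,-0.3,0],"hand": 1},{"rotation": [0,0,-0.29],"linear": [0,-0.4,0],"hand": 1},{"rotation": [0,0,-0.36],"linear": [0,-0.5,0],"hand": 1},{"rotation": [0,0,-0.43],"linear": [0,-0.6,0],"hand": 1},{"rotation": [0,0,-0.5],"linear": [0,-0.7,0],"hand": 1},{"rotation": [0,0,-0.57],"linear": [0,-0.8,0],"hand": 1},{"rotation": [0,0,-0.64],"linear": [0,-0.9,0],"hand": 1},{"rotation": [0,0,-0.71],"linear": [0,-1,0],"hand": 1},{"rotation": [0,0,-0.78],"linear": [0,-1,0],"hand": 1},{"rotation": [0,0,-0.85],"linear": [0,-1,0],"hand": 1},{"rotation": [0,0,-0.92],"linear": [0,-1,0],"hand": 1},{"rotation": [0,0,-1],"linear": [0,-1,0],"hand": 1},{"rotation": [0,0,-1],"linear": [0,-1,0],"hand": 1}]'

```text
time: 11.82
position: [0.4745, -0.2082, 0.0706]
eef_rot: [-3.139, -0.002, 1.35]
wrist_force: [-0.0, -0.9, -0.0]
finger_gap: 0.406
finger_force: 30.0
```

```bash
python3 -c "
from h import *
go(.5182,.1226,.08,1.7964)"
```

```text
t 11.82 pos [ 0.4745 -0.2082  0.0706] rot [-3.1388 -0.0016  1.3504] F [-0.033  -0.9005 -0.0252] gap 35.71243254270245 29.96256172657013
lin [ 3.3234 -0.2972 -0.0884] turn [-0.0015 -0.0014 -0.284 ]
```

Emit:
drive_tool --targets '[{"rotation": [0,0,0],"linear": [0.3,-0.05,0],"hand": 1},{"rotation": [0,0,0],"linear": [0.7,-0.08,0],"hand": 1},{"rotation": [0,0,0],"linear": [1.0,-0.1,0],"hand": 1}]'

```text
time: 12.07
position: [0.4876, -0.1066, 0.0712]
eef_rot: [-3.14, -0.002, 1.341]
wrist_force: [1.1, 0.8, -0.5]
finger_gap: 0.402
finger_force: 30.0
```

Emit:
drive_tool --targets '[{"rotation": [0,0,-0.08],"linear": [0.4,-0.1,0],"hand": 1},{"rotation": [0,0,-0.16],"linear": [0.8,-0.2,0],"hand": 1},{"rotation": [0,0,-0.24],"linear": [1.0,-0.3,0],"hand": 1},{"rotation": [0,0,-0.284],"linear": [1.0,-0.3,0],"hand": 1},{"rotation": [0,0,-0.284],"linear": [1.0,-0.3,0],"hand": 1},{"rotation": [0,0,-0.284],"linear": [1.0,-0.3,0],"hand": 1}]'

```text
time: 12.57
position: [0.4808, -0.0052, 0.0715]
eef_rot: [-3.14, -0.001, 1.787]
wrist_force: [0.2, -0.3, -1.0]
finger_gap: 0.403
finger_force: 30.0
```

```bash
python3 -c "
from h import *
c=cam('wrist'); save(c,'w4.png'); d=cam('scene'); e=cam('side')
s=robot.observe();p=s['position']
for n,k in (('wrist',c),('scene',d),('side',e)):
    for t,z in (('seat',.018),('clamp_axis',.018),('end_pin',.032),('bracket',.074),('jig',0)):
        for r in robot.spot_point(n,t)[:1]: print(n,t,round(r['score'],2),np.round(r['pixel'],1),onz(k,r['pixel'],z))
# batten in gripper, seen by wrist
m=robot.silhouettes('wrist','batten')
for r in m: print(r['score'],r['pixel'],r['region'].sum())
go(.5182,.1226,.08,1.7964)"
```

```text
scene seat 0.79 [411.  220.1] [0.5551 0.1901 0.018 ]
scene clamp_axis 0.92 [441.  216.4] [0.5392 0.2632 0.018 ]
scene end_pin 0.91 [455.6 210.1] [0.528  0.2962 0.032 ]
scene bracket 0.8 [447. 205.] [0.5451 0.2647 0.074 ]
scene jig 0.85 [409.1 227.9] [0.5661 0.1878 0.    ]
side seat 0.94 [258.5 244.9] [0.5601 0.1908 0.018 ]
side clamp_axis 0.59 [243.4 264.4] [0.5362 0.2628 0.018 ]
side end_pin 0.88 [234.8 262.8] [0.5428 0.2817 0.032 ]
side bracket 0.69 [237.3 244.5] [0.5466 0.2661 0.074 ]
side jig 0.79 [261.7 252.3] [0.5502 0.191  0.    ]
0.69 [316.3, 146.7] 24728
0.62 [158.0, 181.5] 9518
0.58 [101.5, 340.4] 414
t 13.52 pos [ 0.4813 -0.0049  0.0723] rot [-3.1415 -0.0001  1.792 ] F [ 0.0648 -0.022  -1.0325] gap 35.53829727048855 29.964070916175842
lin [ 1.163   0.6401 -0.0772] turn [-0.     -0.     -0.0028]
```

View pics/w4.png

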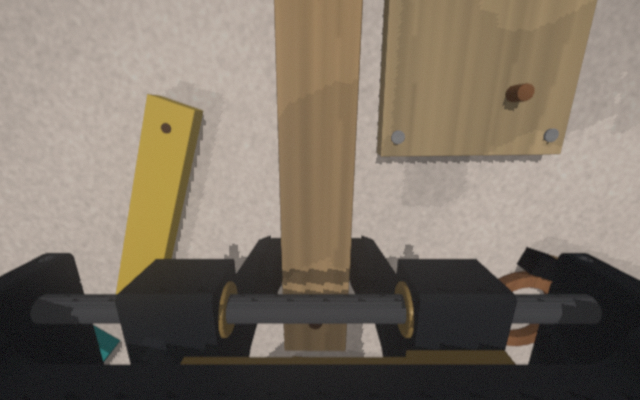

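The wrist view shows the batten held and square. The jig board is at right, with its near edge from (380,155) to (562,153) and the first pin at about (525,92).

```bash
python3 -c "
from h import *
c=cam('wrist')
A=onz(c,(379,155),.018);B=onz(c,(562,153.5),.018);L=onz(c,(388,1),.018);Rr=onz(c,(597,1),.018);P=onz(c,(526,92),.032)
print(A,B,L,Rr,P,np.hypot(*(B-A)[:2]))
ang=[np.arctan2(*(B-A)[1::-1]),np.arctan2(*(L-A)[1::-1])-np.pi/2,np.arctan2(*(Rr-B)[1::-1])-np.pi/2];print(ang)
a=.2256; M=R.from_euler('z',a).as_matrix()
for q,o in((A,[-.07,-.13,0]),(B,[.07,-.13,0]),(P,[.024,-.085,0])): print('origin',q-M@o)
# batten edges near grip, batten top z
s=robot.observe(); z=s['position'][2]+.0177+.018; print('zt',z)
r=R.from_euler('xyz',s['eef_rot'])
for px in((282,240),(350,240),(274,1),(362,1)): print(r.inv().apply(onz(c,px,z)-s['position']))
"
```

```text
[0.5198 0.0487 0.018 ] [0.6587 0.0812 0.018 ] [0.4963 0.1494 0.018 ] [0.6336 0.1804 0.018 ] [0.6025 0.1136 0.032 ] 0.1426762806300271
[np.float64(0.2303721802867846), np.float64(0.22947846560862595), np.float64(0.24772724515033873)]
origin [0.5589 0.191  0.018 ]
origin [0.5614 0.1923 0.018 ]
origin [0.5601 0.1911 0.032 ]
zt 0.10798765178488644
[ 0.0133 -0.0173 -0.0357]
[ 0.0134  0.0173 -0.0357]
[ 0.1177 -0.0169 -0.0357]
[ 0.1177  0.0182 -0.0357]
```

```bash
cat >> h.py <<'E'
J=np.array([.5600,.1912]);JA=.230
def jig(x,y,z):  # batten centre in jig axes, reported tcp z
    p=J+R.from_euler('z',JA).as_matrix()[:2,:2]@[x,y-.0433]; go(*p,z,JA+np.pi/2)
def where():
    s=robot.observe();p=R.from_euler('z',-JA).as_matrix()[:2,:2]@(s["position"][:2]-J)
    print("t",s["time"],"batten",p+[0,.0433],"z",s["position"][2],"F jig axes",R.from_euler('z',-JA).apply(s["wrist_force"]),s["eef_rot"])
E
python3 -c "
from h import *
jig(-.055,-.014,.0045)"
```

```text
t 13.57 pos [ 0.4813 -0.0049  0.0723] rot [-3.1415 -0.      1.7921] F [ 0.1605 -0.375  -0.4213] gap 35.46624772144889 29.963962733745575
lin [1.1626 0.6533 0.6779] turn [-0.     -0.     -0.0055]
```

Emit:
drive_tool --targets '[{"rotation": [0,0,-0.0055],"linear": [0.3,0.2,0],"hand": 1},{"rotation": [0,0,-0.0055],"linear": [0.6,0.4,0],"hand": 1},{"rotation": [0,0,-0.0055],"linear": [0.9,0.6,0],"hand": 1},{"rotation": [0,0,-0.0055],"linear": [1.0,0.65,0],"hand": 1},{"rotation": [0,0,-0.0055],"linear": [1.0,0.65,0],"hand": 1},{"rotation": [0,0,-0.0055],"linear": [1.0,0.65,0],"hand": 1}]'

```text
time: 14.07
position: [0.5224, 0.1069, 0.072]
eef_rot: [-3.141, 0.0, 1.802]
wrist_force: [0.8, -0.6, -0.7]
finger_gap: 0.407
finger_force: 30.0
```

Emit:
drive_tool --targets '[{"rotation": [0,0,0],"linear": [0.16,0,0.2],"hand": 1},{"rotation": [0,0,0],"linear": [0.16,0,0.4],"hand": 1},{"rotation": [0,0,0],"linear": [0.16,0,0.55],"hand": 1},{"rotation": [0,0,0],"linear": [0.16,0,0.63],"hand": 1},{"rotation": [0,0,0],"linear": [0.16,0,0.66],"hand": 1},{"rotation": [0,0,0],"linear": [0.16,0,0.66],"hand": 1},{"rotation": [0,0,0],"linear": [0.16,0,0.66],"hand": 1},{"rotation": [0,0,0],"linear": [0.16,0,0.66],"hand": 1}]'

```text
time: 14.73
position: [0.5198, 0.1222, 0.0071]
eef_rot: [3.14, 0.0, 1.8]
wrist_force: [-0.7, -0.4, -1.8]
finger_gap: 0.405
finger_force: 30.0
```

```bash
python3 -c "
from h import *
jig(-.055,-.014,.0045); where()"
```

```text
t 14.73 pos [0.5198 0.1222 0.0071] rot [3.1403 0.0002 1.8   ] F [-0.7326 -0.3684 -1.8099] gap 35.67881463112056 29.963930547237396
lin [ 0.0076 -0.0016  0.0264] turn [ 0.0008  0.0001 -0.0005]
t 14.7333 batten [-0.0548 -0.0148] z 0.007137023586796215 F jig axes [-0.7973 -0.1916 -1.8099] [3.1403 0.0002 1.8   ]
```

Emit:
drive_tool --targets '[{"rotation": [0,0,0],"linear": [0,0,0.02],"hand": 1},{"rotation": [0,0,0],"linear": [0,0,0.04],"hand": 1},{"rotation": [0,0,0],"linear": [0,0,0.04],"hand": 1},{"rotation": [0,0,0],"linear": [0,0,0.04],"hand": 1}]'

```text
time: 15.07
position: [0.5191, 0.1224, 0.0023]
eef_rot: [-3.141, 0.0, 1.801]
wrist_force: [0.5, 0.3, -1.7]
finger_gap: 0.403
finger_force: 30.0
```

Emit:
drive_tool --targets '[{"rotation": [0,0,0],"linear": [0,0,0.01],"hand": 1},{"rotation": [0,0,0],"linear": [0,0,0.015],"hand": 1},{"rotation": [0,0,0],"linear": [0,0,0.015],"hand": 1}]'

```text
time: 15.32
position: [0.5191, 0.1225, 0.0007]
eef_rot: [-3.141, 0.0, 1.801]
wrist_force: [0.1, -0.3, -0.3]
finger_gap: 0.409
finger_force: 30.0
```

Emit:
drive_tool --targets '[{"rotation": [0,0,0],"linear": [0,0.08,0],"hand": 1},{"rotation": [0,0,0],"linear": [0,0.16,0],"hand": 1},{"rotation": [0,0,0],"linear": [0,0.24,0],"hand": 1},{"rotation": [0,0,0],"linear": [0,0.32,0],"hand": 1},{"rotation": [0,0,0],"linear": [0,0.4,0],"hand": 1},{"rotation": [0,0,0],"linear": [0,0.46,0],"hand": 1},{"rotation": [0,0,0],"linear": [0,0.48,0],"hand": 1},{"rotation": [0,0,0],"linear": [0,0.48,0],"hand": 1},{"rotation": [0,0,0],"linear": [0,0.48,0],"hand": 1}]'

```text
time: 16.07
position: [0.5656, 0.1334, 0.0007]
eef_rot: [-3.141, 0.0, 1.801]
wrist_force: [0.4, 0.4, -1.7]
finger_gap: 0.404
finger_force: 30.0
```

```bash
python3 -c "
from h import *
where()"
```

```text
t 16.0667 batten [-0.0078 -0.0143] z 0.0006608062866207964 F jig axes [ 0.476   0.2509 -1.6684] [-3.141   0.      1.8007]
```

Now I creep in +x toward the two pins.

Emit:
drive_tool --targets '[{"rotation": [0,0,0],"linear": [0,0.02,0],"hand": 1},{"rotation": [0,0,0],"linear": [0,0.04,0],"hand": 1},{"rotation": [0,0,0],"linear": [0,0.05,0],"hand": 1},{"rotation": [0,0,0],"linear": [0,0.05,0],"hand": 1}]'

```text
time: 16.4
position: [0.571, 0.1346, 0.0009]
eef_rot: [3.141, -0.0, 1.801]
wrist_force: [-0.3, -0.1, -0.5]
finger_gap: 0.405
finger_force: 30.0
```

Emit:
drive_tool --targets '[{"rotation": [0,0,0],"linear": [0,0.01,0],"hand": 1},{"rotation": [0,0,0],"linear": [0,0.015,0],"hand": 1},{"rotation": [0,0,0],"linear": [0,0.015,0],"hand": 1}]'

```text
time: 16.65
position: [0.5718, 0.1348, 0.0007]
eef_rot: [-3.141, 0.0, 1.801]
wrist_force: [-1.0, -1.0, -0.7]
finger_gap: 0.404
finger_force: 30.0
```

Emit:
drive_tool --targets '[{"rotation": [0,0,0],"linear": [0,0.01,0],"hand": 1},{"rotation": [0,0,0],"linear": [0,0.01,0],"hand": 1}]'

```text
time: 16.82
position: [0.5722, 0.1348, 0.0005]
eef_rot: [-3.14, 0.001, 1.801]
wrist_force: [-2.5, -1.5, 1.0]
finger_gap: 0.4
finger_force: 29.9
```

```bash
python3 -c "
from h import *
where()"
```

```text
t 16.8167 batten [-0.001  -0.0144] z 0.0004946829501487546 F jig axes [-2.7759 -0.8811  0.967 ] [-3.1396  0.0005  1.8015]
```

Emit:
drive_tool --targets '[{"rotation": [0,0,0],"linear": [0.02,0.005,0],"hand": 1},{"rotation": [0,0,0],"linear": [0.04,0.005,0],"hand": 1},{"rotation": [0,0,0],"linear": [0.06,0.005,0],"hand": 1},{"rotation": [0,0,0],"linear": [0.08,0.005,0],"hand": 1},{"rotation": [0,0,0],"linear": [0.1,0.005,0],"hand": 1},{"rotation": [0,0,0],"linear": [0.1,0.005,0],"hand": 1}]'

```text
time: 17.32
position: [0.5702, 0.1437, 0.0004]
eef_rot: [-3.139, 0.002, 1.801]
wrist_force: [-4.2, -4.0, 0.9]
finger_gap: 0.404
finger_force: 30.0
```

Emit:
drive_tool --targets '[{"rotation": [0,0,0],"linear": [0.01,0,0],"hand": 1},{"rotation": [0,0,0],"linear": [0.02,0,0],"hand": 1},{"rotation": [0,0,0],"linear": [0.02,0,0],"hand": 1}]'

```text
time: 17.57
position: [0.5699, 0.1451, 0.0004]
eef_rot: [-3.139, 0.002, 1.801]
wrist_force: [-3.8, -4.3, 0.9]
finger_gap: 0.406
finger_force: 30.0
```

```bash
python3 -c "
from h import *
where()"
```

```text
t 17.5667 batten [-0.0009 -0.0038] z 0.000393009002608434 F jig axes [-4.7172 -3.2713  0.8584] [-3.1386  0.0025  1.8005]
```

Emit:
drive_tool --targets '[{"rotation": [0,0,0],"linear": [0.01,0,0],"hand": 1},{"rotation": [0,0,0],"linear": [0.02,0,0],"hand": 1},{"rotation": [0,0,0],"linear": [0.02,0,0],"hand": 1}]'

```text
time: 17.82
position: [0.5694, 0.1471, 0.0004]
eef_rot: [-3.139, 0.003, 1.801]
wrist_force: [-3.4, -4.6, 0.5]
finger_gap: 0.403
finger_force: 30.0
```

```bash
python3 -c "
from h import *
where()"
```

```text
t 17.8167 batten [-0.0009 -0.0018] z 0.0003598690202566007 F jig axes [-4.3939 -3.6756  0.5196] [-3.1386  0.0025  1.8006]
```

Emit:
drive_tool --targets '[{"rotation": [0,0,0],"linear": [0.01,0,0],"hand": 1},{"rotation": [0,0,0],"linear": [0.015,0,0],"hand": 1},{"rotation": [0,0,0],"linear": [0.015,0,0],"hand": 1}]'

```text
time: 18.07
position: [0.5691, 0.1484, 0.0004]
eef_rot: [-3.139, 0.003, 1.8]
wrist_force: [-3.3, -4.5, 1.7]
finger_gap: 0.403
finger_force: 30.0
```

Emit:
drive_tool --targets '[{"rotation": [0,0,0],"linear": [0.01,0,0],"hand": 1},{"rotation": [0,0,0],"linear": [0.01,0,0],"hand": 1}]'

```text
time: 18.23
position: [0.5691, 0.1485, 0.0004]
eef_rot: [-3.138, 0.004, 1.8]
wrist_force: [-3.5, -7.0, 2.1]
finger_gap: 0.408
finger_force: 30.0
```

```bash
python3 -c "
from h import *
where()"
```

```text
t 18.2333 batten [-0.0009 -0.0003] z 0.00040457228829346437 F jig axes [-5.0356 -6.0613  2.1084] [-3.1385  0.0037  1.8   ]
```

Emit:
drive_tool --targets '[{"rotation": [0,0,0],"linear": [0.005,0.01,0],"hand": 1},{"rotation": [0,0,0],"linear": [0.005,0.01,0.005],"hand": 1},{"rotation": [0,0,0],"linear": [0.005,0.01,0.005],"hand": 1}]'

```text
time: 18.48
position: [0.569, 0.1485, 0.0003]
eef_rot: [-3.136, 0.005, 1.8]
wrist_force: [-8.1, -9.9, 11.6]
finger_gap: 0.405
finger_force: 30.0
```

```bash
python3 -c "
from h import *
where()"
```

```text
t 18.4833 batten [-0.001  -0.0004] z 0.00034365994079142703 F jig axes [-10.1158  -7.7829  11.6103] [-3.1364  0.005   1.7998]
```

Emit:
drive_tool --targets '[{"rotation": [0,0,0],"linear": [-0.003,-0.008,-0.006],"hand": 1},{"rotation": [0,0,0],"linear": [-0.003,-0.008,-0.006],"hand": 1},{"rotation": [0,0,0],"linear": [-0.003,-0.008,-0.006],"hand": -0.2},{"rotation": [0,0,0],"linear": [-0.003,-0.008,-0.006],"hand": -0.2},{"rotation": [0,0,0],"linear": [-0.003,-0.008,-0.006],"hand": -0.2},{"rotation": [0,0,0],"linear": [-0.003,-0.008,-0.006],"hand": -0.2},{"rotation": [0,0,0],"linear": [-0.003,-0.008,-0.006],"hand": -0.2},{"rotation": [0,0,0],"linear": [-0.003,-0.008,-0.006],"hand": -0.2}]'

```text
time: 19.15
position: [0.5703, 0.1519, 0.001]
eef_rot: [3.141, -0.0, 1.801]
wrist_force: [0.0, 0.6, -0.5]
finger_gap: 0.6
finger_force: 0.0
```

```bash
python3 -c "
from h import *
where();print(robot.observe()['finger_gap']*88)"
```

```text
t 19.15 batten [0.0011 0.0027] z 0.0010274933542009715 F jig axes [ 0.148   0.6159 -0.4891] [ 3.1411 -0.0003  1.8008]
52.838840535646206
```

Emit:
drive_tool --targets '[{"rotation": [0,0,0],"linear": [0,0,-0.1],"hand": -0.2},{"rotation": [0,0,0],"linear": [0,0,-0.3],"hand": -0.2},{"rotation": [0,0,0],"linear": [0,0,-0.6],"hand": -0.2},{"rotation": [0,0,0],"linear": [0,0,-1.0],"hand": -0.2},{"rotation": [0,0,0],"linear": [0,0,-1.0],"hand": -0.2}]'

```text
time: 19.57
position: [0.5743, 0.1537, 0.1083]
eef_rot: [3.131, -0.001, 1.801]
wrist_force: [1.0, 1.0, -0.0]
finger_gap: 0.599
finger_force: 0.0
```

Emit:
drive_tool --targets '[{"rotation": [0,0,0],"linear": [0,0,-0.4],"hand": 1},{"rotation": [0,0,0],"linear": [0,0,-0.7],"hand": 1},{"rotation": [0,0,0],"linear": [0,0,-0.7],"hand": 1},{"rotation": [0,0,0],"linear": [0,0,-0.7],"hand": 1}]'

```text
time: 19.9
position: [0.5714, 0.1521, 0.1733]
eef_rot: [3.137, 0.0, 1.801]
wrist_force: [-0.7, 0.3, -0.5]
finger_gap: 0.322
finger_force: 0.0
```

```bash
python3 -c "
from h import *
W=cam('wrist'); save(W,'w5.png'); S=cam('side'); C=cam('scene')
B=[box(.036,.2,.018,.036)]
m=robot.silhouettes('wrist','batten')
for r in m: print(r['score'],r['pixel'],r['region'].sum())
for x in ([*J,JA],): 
    print([np.round(proj(W,R.from_euler('z',JA).apply(q)+[*J,0])) for q in ([-.018,-.1,.036],[.018,-.1,.036],[.024,-.085,.032],[.024,.05,.032],[0,.106,.032])])
p=J+R.from_euler('z',JA).as_matrix()[:2,:2]@[0,.08]; print(p)
go(*p,.165,JA+np.pi/2)
"
```

```text
0.97 [312.6, 154.8] 5079
0.82 [118.3, 263.5] 3525
[array([298., 233.]), array([329., 233.]), array([334., 220.]), array([336.,  97.]), array([313.,  36.])]
[0.5418 0.2691]
t 20.1 pos [0.5692 0.1511 0.1697] rot [-3.1393  0.0002  1.8007] F [-0.5183  0.4029 -0.4608] gap 12.499580215448812 0.0
lin [1.211  0.0021 0.0464] turn [-0.0015  0.0001 -0.    ]
```

View pics/w5.png

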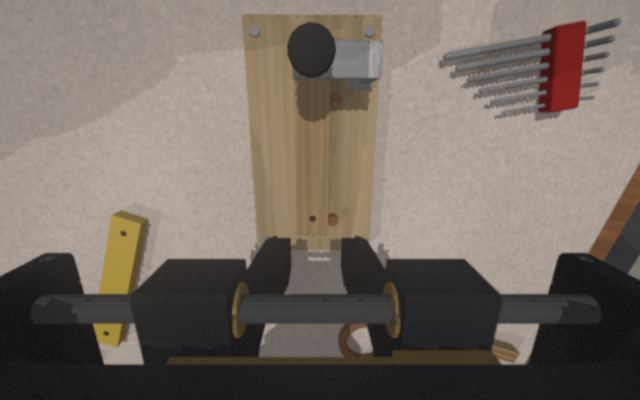

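The wrist view shows the batten seated against both long-side pins (332,219) and (336,99). The cap is at (312,50), over the bracket. I move over the cap.

Emit:
drive_tool --targets '[{"rotation": [0,0,0],"linear": [0.3,0,0],"hand": 1},{"rotation": [0,0,0],"linear": [0.7,0,0],"hand": 1},{"rotation": [0,0,0],"linear": [1.0,0,0],"hand": 1},{"rotation": [0,0,0],"linear": [1.0,0,0],"hand": 1}]'

```text
time: 20.43
position: [0.5433, 0.2571, 0.1704]
eef_rot: [-3.14, -0.005, 1.81]
wrist_force: [0.3, 1.5, 0.5]
finger_gap: 0.004
finger_force: 0.0
```

```bash
python3 -c "
from h import *
import cv2
im=cv2.imread('pics/w5.png'); g=im[0:110,270:350].max(2)<60
n,l,st,ce=cv2.connectedComponentsWithStats(g.astype(np.uint8)); k=l[50,42]; print(st[k],ce[k]+[270,0])
p=J+R.from_euler('z',JA).as_matrix()[:2,:2]@[0,.08]
go(*p,.125,JA+np.pi/2)
"
```

```text
[  18   23   47   55 1975] [311.2496  49.8982]
t 20.43 pos [0.5433 0.2571 0.1704] rot [-3.1401 -0.0055  1.8103] F [0.2911 1.5312 0.549 ] gap 0.31362440878627146 0.0
lin [0.1176 0.0138 0.4547] turn [-0.001  -0.0035  0.006 ]
```

Emit:
drive_tool --targets '[{"rotation": [0,0,0],"linear": [0.17,0,0.15],"hand": 1},{"rotation": [0,0,0],"linear": [0.17,0,0.3],"hand": 1},{"rotation": [0,0,0],"linear": [0.17,0,0.4],"hand": 1},{"rotation": [0,0,0],"linear": [0.17,0,0.4],"hand": 1},{"rotation": [0,0,0],"linear": [0.17,0,0.4],"hand": 1},{"rotation": [0,0,0],"linear": [0.17,0,0.4],"hand": 1}]'

```text
time: 20.93
position: [0.5438, 0.2649, 0.1312]
eef_rot: [3.141, 0.0, 1.8]
wrist_force: [0.9, 0.3, 1.2]
finger_gap: 0.005
finger_force: 0.0
```

```bash
python3 -c "
from h import *
p=J+R.from_euler('z',JA).as_matrix()[:2,:2]@[0,.08]
go(*p,.125,JA+np.pi/2)
"
```

```text
t 20.93 pos [0.5438 0.2649 0.1312] rot [3.1415 0.0001 1.7998] F [0.9276 0.2604 1.2448] gap 0.41474968697838394 0.0
lin [ 0.0453 -0.0107  0.0616] turn [ 0.0001  0.0001 -0.0006]
```

Emit:
drive_tool --targets '[{"rotation": [0,0,0],"linear": [0.045,-0.01,0.02],"hand": 1},{"rotation": [0,0,0],"linear": [0.045,-0.01,0.04],"hand": 1},{"rotation": [0,0,0],"linear": [0.045,-0.01,0.04],"hand": 1}]'

```text
time: 21.18
position: [0.5412, 0.2699, 0.127]
eef_rot: [3.141, -0.0, 1.801]
wrist_force: [0.5, -0.3, 0.3]
finger_gap: 0.003
finger_force: 0.0
```

Emit:
drive_tool --targets '[{"rotation": [0,0,0],"linear": [0,0,0.02],"hand": 1},{"rotation": [0,0,0],"linear": [0,0,0.04],"hand": 1},{"rotation": [0,0,0],"linear": [0,0,0.04],"hand": 1}]'

```text
time: 21.43
position: [0.5412, 0.2693, 0.1225]
eef_rot: [-3.141, 0.0, 1.801]
wrist_force: [-0.1, -0.2, -0.2]
finger_gap: 0.008
finger_force: 0.0
```

Emit:
drive_tool --targets '[{"rotation": [0,0,0],"linear": [0,0,0.02],"hand": 1},{"rotation": [0,0,0],"linear": [0,0,0.04],"hand": 1},{"rotation": [0,0,0],"linear": [0,0,0.04],"hand": 1}]'

```text
time: 21.68
position: [0.5412, 0.2694, 0.1184]
eef_rot: [-3.141, 0.0, 1.801]
wrist_force: [-0.5, 0.2, 0.1]
finger_gap: -0.001
finger_force: 0.0
```

Clear so far; I keep stepping one call at a time near the expected height.

Emit:
drive_tool --targets '[{"rotation": [0,0,0],"linear": [0,0,0.02],"hand": 1},{"rotation": [0,0,0],"linear": [0,0,0.04],"hand": 1},{"rotation": [0,0,0],"linear": [0,0,0.04],"hand": 1}]'

```text
time: 21.93
position: [0.5412, 0.2694, 0.1144]
eef_rot: [-3.141, 0.0, 1.801]
wrist_force: [-0.5, 0.0, -0.7]
finger_gap: 0.006
finger_force: 0.0
```

Emit:
drive_tool --targets '[{"rotation": [0,0,0],"linear": [0,0,0.02],"hand": 1},{"rotation": [0,0,0],"linear": [0,0,0.04],"hand": 1},{"rotation": [0,0,0],"linear": [0,0,0.04],"hand": 1}]'

```text
time: 22.18
position: [0.5412, 0.2695, 0.1104]
eef_rot: [-3.141, 0.0, 1.801]
wrist_force: [-0.3, 0.3, 0.2]
finger_gap: 0.0
finger_force: 0.0
```

Emit:
drive_tool --targets '[{"rotation": [0,0,0],"linear": [0,0,0.02],"hand": 1},{"rotation": [0,0,0],"linear": [0,0,0.03],"hand": 1},{"rotation": [0,0,0],"linear": [0,0,0.03],"hand": 1}]'

```text
time: 22.43
position: [0.5412, 0.2695, 0.1076]
eef_rot: [-3.141, 0.0, 1.801]
wrist_force: [-0.1, -0.7, -0.5]
finger_gap: 0.006
finger_force: 0.0
```

Emit:
drive_tool --targets '[{"rotation": [0,0,0],"linear": [0,0,0.02],"hand": 1},{"rotation": [0,0,0],"linear": [0,0,0.03],"hand": 1},{"rotation": [0,0,0],"linear": [0,0,0.03],"hand": 1}]'

```text
time: 22.68
position: [0.5412, 0.2695, 0.1046]
eef_rot: [-3.141, 0.0, 1.801]
wrist_force: [-0.1, 0.4, -0.5]
finger_gap: 0.004
finger_force: 0.0
```

Emit:
drive_tool --targets '[{"rotation": [0,0,0],"linear": [0,0,0.02],"hand": 1},{"rotation": [0,0,0],"linear": [0,0,0.03],"hand": 1},{"rotation": [0,0,0],"linear": [0,0,0.03],"hand": 1}]'

```text
time: 22.93
position: [0.5412, 0.2695, 0.1016]
eef_rot: [-3.141, 0.0, 1.801]
wrist_force: [0.0, -0.7, 0.8]
finger_gap: 0.003
finger_force: 0.0
```

Emit:
drive_tool --targets '[{"rotation": [0,0,0],"linear": [0,0,0.02],"hand": 1},{"rotation": [0,0,0],"linear": [0,0,0.02],"hand": 1}]'

```text
time: 23.1
position: [0.5412, 0.2695, 0.0996]
eef_rot: [-3.141, 0.0, 1.801]
wrist_force: [-0.5, 0.1, 0.1]
finger_gap: 0.007
finger_force: 0.0
```

Emit:
drive_tool --targets '[{"rotation": [0,0,0],"linear": [0,0,0.02],"hand": 1},{"rotation": [0,0,0],"linear": [0,0,0.02],"hand": 1}]'

```text
time: 23.27
position: [0.5412, 0.2695, 0.0975]
eef_rot: [-3.141, 0.0, 1.801]
wrist_force: [-0.2, -0.7, 0.2]
finger_gap: -0.0
finger_force: 0.0
```

Emit:
drive_tool --targets '[{"rotation": [0,0,0],"linear": [0,0,0.02],"hand": 1},{"rotation": [0,0,0],"linear": [0,0,0.02],"hand": 1}]'

```text
time: 23.43
position: [0.5412, 0.2695, 0.0956]
eef_rot: [-3.141, 0.0, 1.801]
wrist_force: [-0.9, -0.5, -0.1]
finger_gap: 0.006
finger_force: 0.0
```

Emit:
drive_tool --targets '[{"rotation": [0,0,0],"linear": [0,0,0.02],"hand": 1},{"rotation": [0,0,0],"linear": [0,0,0.02],"hand": 1}]'

```text
time: 23.6
position: [0.5412, 0.2695, 0.0936]
eef_rot: [-3.141, 0.0, 1.801]
wrist_force: [0.8, -0.3, 0.1]
finger_gap: 0.007
finger_force: 0.0
```

Emit:
drive_tool --targets '[{"rotation": [0,0,0],"linear": [0,0,0.02],"hand": 1},{"rotation": [0,0,0],"linear": [0,0,0.02],"hand": 1}]'

```text
time: 23.77
position: [0.5414, 0.2697, 0.0919]
eef_rot: [3.141, -0.0, 1.801]
wrist_force: [-1.2, -1.2, 2.8]
finger_gap: 0.005
finger_force: 1.4
```

Contact is at a reported z of about 0.093. I push through the stroke.

Emit:
drive_tool --targets '[{"rotation": [0,0,0],"linear": [0,0,0.02],"hand": 1},{"rotation": [0,0,0],"linear": [0,0,0.04],"hand": 1},{"rotation": [0,0,0],"linear": [0,0,0.04],"hand": 1}]'

```text
time: 24.02
position: [0.5411, 0.2697, 0.0886]
eef_rot: [-3.141, 0.0, 1.801]
wrist_force: [-4.4, -1.9, 11.4]
finger_gap: 0.005
finger_force: 5.4
```

Emit:
drive_tool --targets '[{"rotation": [0,0,0],"linear": [0,0,0.02],"hand": 1},{"rotation": [0,0,0],"linear": [0,0,0.03],"hand": 1},{"rotation": [0,0,0],"linear": [0,0,0.03],"hand": 1}]'

```text
time: 24.27
position: [0.5408, 0.2696, 0.0855]
eef_rot: [-3.141, 0.001, 1.801]
wrist_force: [-4.6, -2.7, 10.1]
finger_gap: 0.006
finger_force: 4.6
```

Past the peak at about 11 N; I continue gently.

Emit:
drive_tool --targets '[{"rotation": [0,0,0],"linear": [0,0,0.015],"hand": 1},{"rotation": [0,0,0],"linear": [0,0,0.03],"hand": 1},{"rotation": [0,0,0],"linear": [0,0,0.03],"hand": 1}]'

```text
time: 24.52
position: [0.5407, 0.2696, 0.0818]
eef_rot: [-3.141, 0.0, 1.801]
wrist_force: [-1.1, -0.7, 1.1]
finger_gap: 0.009
finger_force: 0.7
```

Emit:
drive_tool --targets '[{"rotation": [0,0,0],"linear": [0,0,0.01],"hand": 1},{"rotation": [0,0,0],"linear": [0,0,0.01],"hand": 1}]'

```text
time: 24.68
position: [0.5415, 0.2696, 0.0806]
eef_rot: [3.141, -0.0, 1.801]
wrist_force: [-0.2, -1.2, -0.3]
finger_gap: 0.004
finger_force: 0.0
```

It has snapped away from the finger, so I retreat.

Emit:
drive_tool --targets '[{"rotation": [0,0,0],"linear": [0,0,-0.1],"hand": 1},{"rotation": [0,0,0],"linear": [0,0,-0.4],"hand": 1},{"rotation": [0,0,0],"linear": [0,0,-0.8],"hand": 1},{"rotation": [0,0,0],"linear": [0,0,-1.0],"hand": 1},{"rotation": [0,0,0],"linear": [0,0,-1.0],"hand": 1}]'

```text
time: 25.1
position: [0.5443, 0.2718, 0.1868]
eef_rot: [3.133, -0.003, 1.8]
wrist_force: [0.6, -0.1, 0.5]
finger_gap: 0.006
finger_force: 0.0
```

Emit:
drive_tool --targets '[{"rotation": [0,0,0],"linear": [-0.4,0,0],"hand": 1},{"rotation": [0,0,0],"linear": [-0.8,0,0],"hand": 1},{"rotation": [0,0,0],"linear": [-1.0,0,0],"hand": 1},{"rotation": [0,0,0],"linear": [-1.0,0,0],"hand": 1},{"rotation": [0,0,0],"linear": [-1.0,0,0],"hand": 1},{"rotation": [0,0,0],"linear": [-1.0,0,0],"hand": 1}]'

```text
time: 25.6
position: [0.5638, 0.1734, 0.1809]
eef_rot: [-3.142, -0.001, 1.802]
wrist_force: [0.1, 0.9, -0.1]
finger_gap: 0.004
finger_force: 0.0
```

```bash
python3 -c "
from h import *
W=cam('wrist'); save(W,'w6.png'); where()
M=R.from_euler('z',JA).as_matrix()
for q in ([-.018,-.1,.036],[.018,-.1,.036],[.024,-.085,.032],[.024,.05,.032],[0,.08,.112],[0,.08,.097]): print(q,np.round(proj(W,M@q+[*J,0])))
"
```

```text
t 25.65 batten [-0.0004  0.0257] z 0.1809455585714608 F jig axes [-0.2097  0.1959 -0.5718] [-3.1415 -0.0012  1.8027]
[-0.018, -0.1, 0.036] [301. 248.]
[0.018, -0.1, 0.036] [331. 248.]
[0.024, -0.085, 0.032] [336. 235.]
[0.024, 0.05, 0.032] [339. 120.]
[0, 0.08, 0.112] [317.  82.]
[0, 0.08, 0.097] [317.  84.]
```

View pics/w6.png

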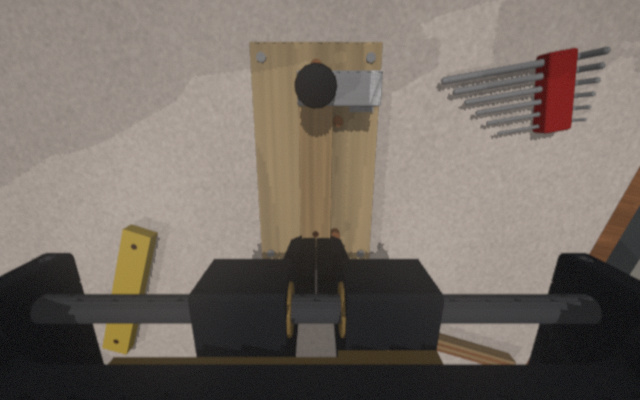

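The cap at (316,85) measures about 14 mm lower than before, and the batten lies along the pins, so I hand in.

```bash
python3 -c "
from station import robot
print(robot.close_job())"
```

```text
the job is handed in; nothing more can be done
None
```

I laid the longer plain batten on the jig and slid it against all three pins, snapped the plunger clamp down over it, and handed the job in. The final image shows the cap about 14 mm lower and the batten along the pins, but the hand-in returned no verdict.

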